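Rock the angle gauge on the crowned stud until its pointer meets the red mark

TASK

Pick up the angle gauge and set it level on the rounded top of the wooden stud block, with its rail in line with the long side of the block, over the hump. Then rock it sideways on the wood until the swinging pointer settles on the red mark (leave the mark as it is set), and finish holding it there: still in the gripper, rail touching the crown but not forced into it, not let go. Leave the cups, spool, tape and carton where they stand.

Things in the scene. Friction and masses are not known exactly. Their poses are not given: they have to be found in the camera images.
- angle_gauge: Angle gauge, 0.3 to 0.5 kg in all, loose, standing on the worktop on a flat aluminium rail 30 (x) x 110 (y) x 14 mm (z). On the rail stands a round blue dial case (88 mm diameter, 24 mm thick, white face towards the gauge's own -x, which looks roughly at the robot; dial axis 56 mm above the rail's underside). On top is a black block grip, 30 (x) x 32 (y) mm, from 96 to 142 mm above the underside. Origin: centre of the rail's underside; y along the rail, z up.
- gauge_grip (a point): Point on the centre line of the black grip, 122 mm above the rail's underside; axes as the gauge.
- gauge_pointer (a joint): Angle of the black swinging pointer about the gauge's own x axis, rad. A weighted pendulum on a free pivot with light damping (swings die out within about 1 s): it always points straight up, so it reads 0 with the gauge level, and minus the gauge's own rotation about its x axis; seen from the robot it is positive when the pointer lies right of the scale's centre, that is when the gauge leans to the left.
- gauge_mark (a joint): Angle of the red target tab on the dial about the same axis, with the same zero and sense as the pointer, rad. It is set before the start, between 0.18 and 0.38 (right of the centre), and stays by friction.
- pointer_tip (a point): Point on the pointer 26 mm above its pivot, in front of the dial; its z runs along the pointer.
- mark_tip (a point): Point at the inner end of the red tab, 26 mm from the dial axis; its z runs out from the axis through the middle of the tab (6 mm wide, running from 26 to 38 mm from the axis). It coincides with pointer_tip when the pointer is on the mark.
- stud: Wooden stud offcut, screwed to the worktop (does not move), 90 (x) x 130 (y) mm, with a steel angle 22 mm wide at either y end. Its top is crowned: an arc of radius 100 mm curving down towards both y ends, straight along x; 64 mm high at the crest and 40 mm at the ends. Origin: centre of its underside; z up; its x points away from the robot, within 0.3 rad.
- stud_crest (a point): Middle of the crest line of the stud, 64 mm above the worktop; axes as the stud.
- cup_purple: Purple plastic cup, 72 mm wide, 79 mm high; bystander. Origin: centre of its underside.
- cup_blue: Blue plastic beaker, 66 mm wide, 82 mm high; bystander. Origin: centre of its underside.
- orange_spool: Spool of orange cord, 62 mm wide, 32 mm high; bystander. Origin: centre of its underside.
- tape_roll: Roll of brown packing tape lying flat, 116 mm wide, 48 mm high; bystander. Origin: centre of its underside.
- small_carton: Small brown parts carton, 68 x 120 x 40 mm; bystander. Origin: centre of its underside.
There are look-alikes about, which are no part of the job. There is more than one size of the stud; the job needs the larger.

How it is judged:
On the way:
1. the gauge, held in the gripper, stands level on the crown of the stud (rail within 0.10 rad of level) (contact force between angle_gauge and stud above 0.3 N and contact force between the fingers and angle_gauge above 1 N and angle between angle_gauge's own z axis and vertical below 0.1 rad and z of angle_gauge in the frame of stud above 0.055 m), for 0.2 s.
At the end, for the whole second after the job is handed in: The gauge is held in the gripper with its rail touching the stud's crown (0.3 to 40 N, rail centre over the stud's width), dial upright within 0.17 rad and square to the stud within 0.35 rad, at rest, with the pointer settled within 0.08 rad of the middle of the red mark (angle between the z axis of pointer_tip and the z axis of mark_tip, either way round below 0.08 rad and velocity of joint gauge_pointer between -0.15 and 0.15 rad/s and angular speed of angle_gauge below 0.1 rad/s and contact force between angle_gauge and stud between 0.3 and 40 N and contact force between the fingers and angle_gauge above 1 N and z of angle_gauge in the frame of stud above 0.045 m and x of angle_gauge in the frame of stud between -0.045 and 0.045 m and angle between the x axis of angle_gauge and the x axis of stud, either way round below 0.35 rad and angle between angle_gauge's own x axis and vertical between 1.4 and 1.74 rad); the arm keeps its last pose, push and grip.
It fails at once if the red mark is pushed out of its setting range (0.16 to 0.40 rad) (value of joint gauge_mark below 0.16 rad or value of joint gauge_mark above 0.4 rad).
It fails at once if a bystander (cup, spool, tape roll or carton) is moved more than 30 mm (distance of any of cup_purple, cup_blue, orange_spool, tape_roll, small_carton from where it was at the start of the episode above 0.03 m).
It also fails if it takes over 42 s, if anything falls off the work surface, if the arm or the gripper's body presses on something with over 40 N, if the wrist force passes 120 N, or if a joint passes its speed limit or range.

ROBOT

A 6-joint arm with a two-finger parallel gripper is mounted at the origin on a cart in front of the work surface, level with it; the furniture and walls round the work are solid. World frame = base frame: x ahead of the robot, y to its left, z up, the work surface at z = 0. Lengths are in m, angles in rad, forces in N, time in s.
With the tool pointing down it reaches from about 0.35 to 0.85 m from the base axis. Payload 8.1 kg.
Tool frame: the origin (TCP) lies at the very end of the fingers, on their centre line; the grasp point (between the pads) lies hold_point_z behind it (hold_point_z is the distance from the TCP to the grasp point, in m); z points along the fingers, y is the line along which they close (so a half turn about z gives the same grasp; the last joint's range is limited). The gripper opens to 93 mm and grips with 3 to 60 N. Pads are 15 mm wide; open, the fingers measure 128 mm over their backs; the gripper's body (75 mm by 188 mm) begins 65 mm behind the grasp point.
Start: joints at [-1.303, 0.13, 1.488, -0, 1.523, -0.085], TCP at [0.207, -0.563, 0.219] pointing down, gripper open.
Joint ranges: [-2.96, 2.96], [-0.89, 2.26], [0.02, 2.5], [-1.34, 4.48], [0, 2.73], [-2.66, 2.66]. Speed limits (rad/s): [2.39, 2.39, 2.79, 3.14, 3.14, 3.14].

INTERFACE

Orientations are given as a unit quaternion [w, x, y, z].
In Python, from workcell import state, read_camera, close_job, hold_point_z gives the robot as it stands.
- The arm moves only by the tool carry_out, never from a script. Its argument "targets" is one flat list of numbers, 7 for each row, row after row: the turn, a rotation vector about the tool's x, y, z in rad, then the shift along the tool's x, y, z in mm, then the closure, from -1 (fully open) to 1 (shut), so that 0 is half open. A call has 1 to 12 rows; each row is the pose to reach, as a shift and turn from the pose commanded when the call began, along the tool's axes at that moment; what a row does not reach only later rows make up. A row lasts 1/8 s, in which the tool goes at most 62.5 mm and 10.7 degrees, less where a joint would pass 70% of its speed; a pose out of reach is approached as far as the arm can. A call with a gripper value outside its range is refused whole. The fingers move at their own pace and stop on an object; the grip force is fixed at half the most. Time passes only in rows, so rows that repeat a pose let the fingers close. It gives the time, the measured TCP pose, the force, the opening and the grip force at its end, in the units of the state.
- state(): the state, without advancing time (a new reading comes with each control period).
- read_camera(name): name is "side" or "top"; returns a dict with "color" (384x512x3 uint8, red, green, blue), "K" (3x3 intrinsics, pixels), "R" (3x3) and "t" (3): a world point X has camera coordinates R X + t. Camera axes: x right, y down, z forward; pixel columns grow to the right and rows downward; lengths in m; the calibration is good to about 2 mm. A picture is of the moment at which its call begins. There is no depth.
- close_job(): hands the job in; it is judged then, once.
The state is a dict: "time_s": time; "joint_positions": joint angles; "joint_velocities": joint speeds; "effort": joint torques, N m; "tcp_pos": TCP position; "ee_rot": TCP orientation; "force": force on the tool from outside, world axes, zero at the start; "torque": the same for the moment, N m; "grip_width": finger opening in m; "grasp_force": force on a finger pad.
Only numpy, scipy, OpenCV 4.12 (cv2) and the standard library are available. Lean on these libraries where they do the work, as an engineer would, in place of code of your own. Each camera call takes 0.05 s, during which the arm holds its last target. There are 200 camera calls.

## Working session

There is one attempt and no reset: what is moved stays moved. The work goes in short steps, Python scripts to look and compute and a tool call to move; the robot and the scene stay as the last step left them, time stands still between calls to the robot, and variables do not carry over. Pictures are saved under pics/ and viewed, at most 10 in all, crops included, and the job is handed in when it is done.

Besides the shell and the picture viewer there is one more tool, called as name(argument=value, ...) on one line, values as JSON. carry_out: Moves the arm, as the interface text tells. Its arguments: {"type":"object","properties":{"targets":{"type":"array"}},"required":["targets"]}

```bash
mkdir -p pics; python3 - <<'E'
from workcell import *
import cv2,numpy as np
for n in("side","top"):
    c=read_camera(n); cv2.imwrite(f"pics/{n}0.png",c["color"][...,::-1]); print(n,c["K"].tolist(),np.round(c["R"],4).tolist(),np.round(c["t"],4).tolist())
print(state(), hold_point_z() if callable(hold_point_z) else hold_point_z)
E
```

```text
side [[357.4597842202872, 0.0, 255.52345553916837], [0.0, 357.4597842202872, 187.77392139508518], [0.0, 0.0, 1.0]] [[-0.8984, -0.4391, 0.0058], [-0.2059, 0.4094, -0.8888], [0.3879, -0.7997, -0.4582]] [0.6119, 0.1227, 1.1587]
top [[352.703483236174, 0.0, 252.694284488542], [0.0, 352.703483236174, 188.28397863572573], [0.0, 0.0, 1.0]] [[-0.019, -0.9992, -0.0341], [-0.9945, 0.0224, -0.1025], [0.1032, 0.0319, -0.9941]] [0.2796, 0.5772, 1.1387]
{'time_s': 0.1, 'joint_positions': array([-1.30338055e+00,  1.31105795e-01,  1.48918314e+00, -3.90364963e-06,
        1.52303557e+00, -8.53794417e-02]), 'joint_velocities': array([ 0.00102472, -0.00161558, -0.00157507, -0.00126614,  0.0001239 ,
        0.00024524]), 'effort': array([ 8.67587714e-04, -5.61340928e+01, -4.93095231e+01,  7.71432719e-02,
        2.91509094e-02, -6.40646499e-05]), 'tcp_pos': array([ 0.20720237, -0.56251618,  0.21767333]), 'ee_rot': array([-8.62163994e-04,  9.84481856e-01,  1.75484257e-01, -8.06476249e-05]), 'force': array([-0.39029763, -0.47116642, -0.13820977]), 'torque': array([0.00918874, 0.03672312, 0.01453484]), 'grasp_force': 0.0, 'grip_width': 0.09273077237640469} 0.0188
```

View pics/side0.png

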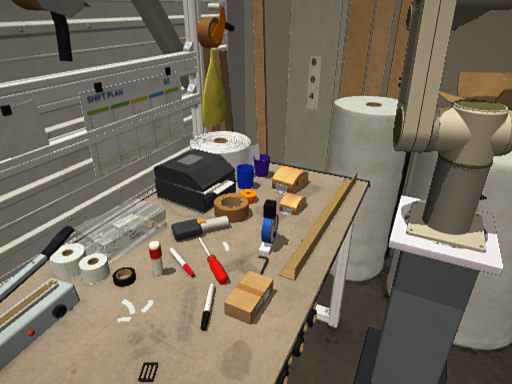

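View pics/top0.png

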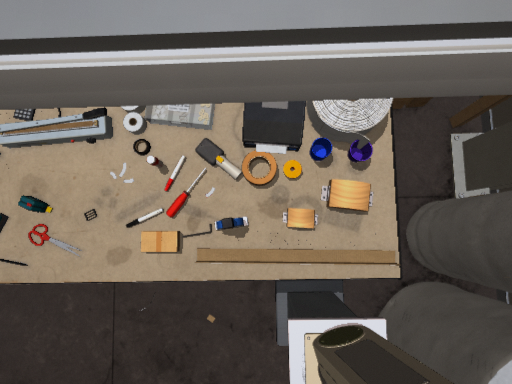

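Top view: two crowned wooden blocks with steel angles, at (349,195) and (300,217). The one at (349,195) is the larger, so it is the stud. The gauge is at (232,224) top and (270,225) side. I'll confirm in one crop.

```bash
cat > h.py <<'E'
import cv2,numpy as np
from workcell import *
def cam(n): return read_camera(n)
def ray(c,p):
    d=c["R"].T@np.linalg.solve(c["K"],[p[0],p[1],1.]); return -c["R"].T@c["t"],d
def onz(c,p,z):
    o,d=ray(c,p); return o+d*(z-o[2])/d[2]
def tri(c1,p1,c2,p2):
    o1,d1=ray(c1,p1);o2,d2=ray(c2,p2)
    s=np.linalg.lstsq(np.c_[d1,-d2],o2-o1,rcond=None)[0]
    a,b=o1+d1*s[0],o2+d2*s[1]; return (a+b)/2,np.linalg.norm(a-b)
def proj(c,X):
    q=c["K"]@(c["R"]@np.asarray(X)+c["t"]); return q[:2]/q[2]
def crop(c,x0,y0,x1,y1,f): return cv2.resize(c["color"][y0:y1,x0:x1,::-1],None,fx=f,fy=f,interpolation=cv2.INTER_CUBIC)
E
python3 - <<'E'
from h import *
t=cam("top");s=cam("side")
a=crop(t,210,165,380,245,4.7)[:,:799]; b=crop(s,240,160,325,260,2.2*1)
b=crop(s,245,160,325,260,2.2)
b2=cv2.resize(b,(176,220))
o=np.zeros((600,799,3),np.uint8); o[:a.shape[0],:a.shape[1]]=a
b=crop(s,250,160,320,260,2.2); 
b=crop(s,245,163,320,208,4.9); o[378:378+b.shape[0],:b.shape[1]]=b
b=crop(s,250,195,290,257,3.5); o[378:378+b.shape[0],400:400+b.shape[1]]=b
cv2.imwrite("pics/c1.png",o)
E
```

```text
(no output)
```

View pics/c1.png

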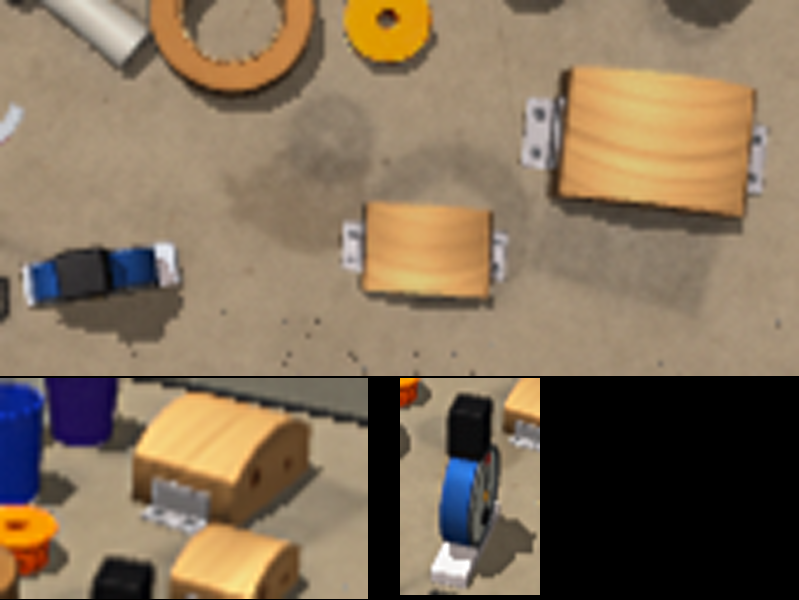

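The crop confirms it: the block at the right (top ~(349,195)) is clearly larger than the one at (300,217). The gauge grip is black on top, at (227,223) top and (271,214) side. Its rail ends are at (216,226) and (246,221). Now I'll measure.

```bash
python3 - <<'E'
from h import *
t=cam("top");s=cam("side")
print("cams",-t["R"].T@t["t"],-s["R"].T@s["t"])
def T(x,y): return np.array([210+(x-2)/4.7,165+(y-2)/4.7])
def S(x,y): return np.array([245+(x-2)/4.9,163+(y-378-2)/4.9])
C=[]
for n,a,b in(("+yfar",T(567,68),S(135,455)),("+ynear",T(557,198),S(240,483)),("-ynear",T(743,215),S(310,440))):
    X,e=tri(t,a,s,b); C.append(X); print(n,X.round(4),"gap",e.round(4))
q=[onz(t,T(*p),.040) for p in((567,68),(755,88),(743,215),(557,198))]
print(np.round(q,4), "ctr",np.mean(q,0))
q=np.array(q); dy=(q[0]+q[3]-q[1]-q[2])[:2]/2; print("len y",np.linalg.norm(dy),"yaw",np.arctan2(-dy[0],dy[1]), "x width",np.linalg.norm(q[0]-q[3]),np.linalg.norm(q[1]-q[2]))
dx=(q[0]+q[1]-q[2]-q[3])[:2]; print("yaw x",np.arctan2(dx[1],dx[0]))
def dark(c,x0,y0,x1,y1):
    m=np.zeros(c["color"].shape[:2],np.uint8); r=c["color"][y0:y1,x0:x1].max(2)<50; m[y0:y1,x0:x1]=r
    n,l,st,ce=cv2.connectedComponentsWithStats(m); i=1+st[1:,4].argmax(); return ce[i],st[i],l==i
a,sa,ma=dark(t,216,214,240,234); b,sb,mb=dark(s,262,198,280,220)
print("grip",a,sa,b,sb,tri(t,a,s,b))
r=cv2.minAreaRect(np.argwhere(ma)[:,::-1].astype(np.float32)); print(r, [onz(t,p,.142).round(4).tolist() for p in cv2.boxPoints(r)])
e1,e2=onz(t,T(28,285),.007),onz(t,T(168,263),.007)
print("rail ends",e1,e2,np.linalg.norm(e1-e2),(e1+e2)/2,"yaw",np.arctan2(-(e1-e2)[0],(e1-e2)[1]))
E
```

```text
cams [0.46177632 0.23007214 1.20070388] [0.12560949 1.14514418 0.63646507]
+yfar [0.6059 0.0117 0.0438] gap 0.0016
+ynear [0.5151 0.0225 0.0447] gap 0.0019
-ynear [ 0.5021 -0.109   0.0279] gap 0.0003
[[ 0.6071  0.0113  0.04  ]
 [ 0.59   -0.1183  0.04  ]
 [ 0.5018 -0.1054  0.04  ]
 [ 0.5162  0.022   0.04  ]] ctr [ 0.55380228 -0.04759569  0.04      ]
len y 0.12943831859622573 yaw -0.12201567823700339 x width 0.09153592609946624 0.0891572277815692
yaw x -0.13080546419594385
grip [230.01851852 224.16666667] [222 218  15  11  54] [269.74876847 209.07389163] [264 200  14  19 203] (array([0.4682588 , 0.33772654, 0.11671226]), np.float64(0.006359891331757003))
((228.1923065185547, 222.9615478515625), (9.805807113647461, 14.120361328125), 78.69007110595703) [[0.4796, 0.3631, 0.142], [0.4871, 0.3213, 0.142], [0.4583, 0.316, 0.142], [0.4508, 0.3576, 0.142]]
rail ends [0.46308518 0.39644188 0.007     ] [0.47688363 0.29538224 0.007     ] 0.10199729596921073 [0.4699844  0.34591206 0.007     ] yaw 0.1356985748270741
```

```bash
cat >> h.py <<'E'
from scipy.spatial.transform import Rotation as Ro
def Rt(yaw,lean=0):  # tool down, x_t at yaw; lean = rotation about gauge x axis
    r=Ro.from_euler("z",yaw)*Ro.from_euler("x",lean)
    return r*Ro.from_euler("x",np.pi)
def mv(P,yaw,lean=0):
    s=state(); q=s["ee_rot"]; R0=Ro.from_quat([q[1],q[2],q[3],q[0]])
    print("turn",(R0.inv()*Rt(yaw,lean)).as_rotvec().round(3).tolist(),"mm",(R0.inv().apply(np.array(P)-s["tcp_pos"])*1e3).round(1).tolist())
E
python3 -c "
from h import *
mv([.5,-.1,.22],.13); mv([.47,.344,.21],.13)
c=cam('top');print([onz(c,(227,222.9),z) for z in (.142,)])"
```

```text
turn [-0.001, -0.0, 0.223] mm [434.6, -333.2, -1.5]
turn [-0.001, -0.0, 0.223] mm [559.9, -760.3, 8.8]
[array([0.46917569, 0.3430692 , 0.142     ])]
```

carry_out(targets=[0, 0, 0.223, 435, -333, 0, -1, 0, 0, 0.223, 435, -333, 0, -1, 0, 0, 0.223, 435, -333, 0, -1, 0, 0, 0.223, 435, -333, 0, -1, 0, 0, 0.223, 435, -333, 0, -1, 0, 0, 0.223, 435, -333, 0, -1, 0, 0, 0.223, 435, -333, 0, -1, 0, 0, 0.223, 560, -760, 8, -1, 0, 0, 0.223, 560, -760, 8, -1, 0, 0, 0.223, 560, -760, 8, -1, 0, 0, 0.223, 560, -760, 8, -1, 0, 0, 0.223, 560, -760, 8, -1])

```text
time_s: 1.85
tcp_pos: [0.458, 0.1206, 0.2143]
ee_rot: [0.0, 0.998, 0.065, 0.001]
force: [1.3, -1.3, 0.6]
grip_width: 0.0929
grasp_force: 0.0
```

```bash
python3 -c "
from h import *
print(state()['tcp_pos'],state()['time_s'],state()['force']);mv([.4695,.343,.21],.13)"
```

```text
[0.45803115 0.12061111 0.21433744] 1.85 [ 1.34795935 -1.32029913  0.58697933]
turn [0.0, -0.001, -0.0] mm [40.2, -219.0, 4.4]
```

carry_out(targets=[0, 0, 0, 40, -219, 4, -1, 0, 0, 0, 40, -219, 4, -1, 0, 0, 0, 40, -219, 4, -1, 0, 0, 0, 40, -219, 4, -1, 0, 0, 0, 40, -219, 4, -1, 0, 0, 0, 40, -219, 4, -1])

```text
time_s: 2.6
tcp_pos: [0.4694, 0.3402, 0.2098]
ee_rot: [0.0, 0.998, 0.065, -0.0]
force: [-0.5, -0.3, -0.1]
grip_width: 0.0927
grasp_force: 0.0
```

```bash
python3 - <<'E'
from h import *
s=cam("side");t=cam("top")
st=state();print(st['tcp_pos'],st['time_s'],st['force'])
o=np.zeros((480,780,3),np.uint8)
a=crop(s,235,160,300,260,4.8);o[:,:a.shape[1]]=a
b=crop(t,190,185,270,265,5);o[:400,320:720]=b[:400]
cv2.imwrite("pics/c2.png",o); mv([.4695,.343,.107],.13)
E
```

```text
[0.4697564  0.33967639 0.21010144] 2.7 [-0.43398116 -1.46639585 -0.05087923]
turn [0.0, -0.0, -0.001] mm [0.2, -3.4, 103.1]
```

View pics/c2.png

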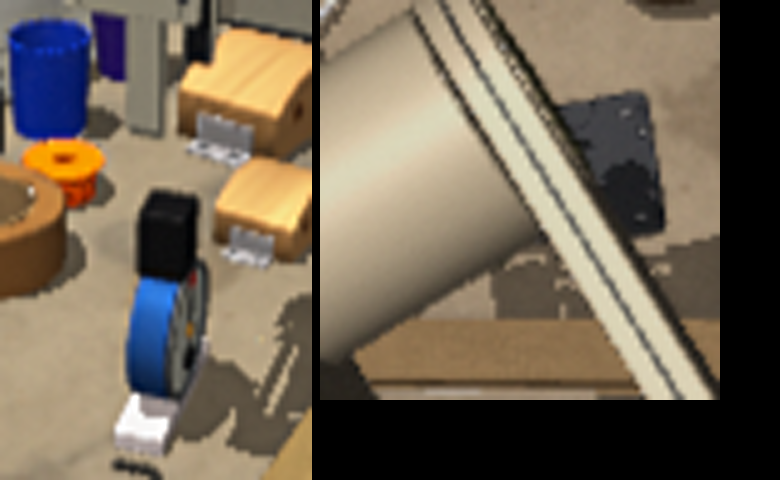

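The gripper hangs over the gauge: near finger tip at crop (147,133), i.e. side (265.6,187.7). Grip top is around crop (170,200), i.e. (270.4,201.7). I'll check these against my estimate by projection.

```bash
python3 - <<'E'
from h import *
s=cam("side"); y=np.array([-np.sin(.13),np.cos(.13),0]); x=np.array([np.cos(.13),np.sin(.13),0])
T=state()['tcp_pos']
f=lambda X:((proj(s,X)-[235,160])*4.8).round(0)
print("finger+y inner/outer",f(T+y*.047),f(T+y*.064))
G=np.array([.4695,.343,0])
for a in(-.015,.015):
  for b in(.016,-.016): print("grip top",a,b,f(G+x*a+y*b+[0,0,.142]),"bottom",f(G+x*a+y*b+[0,0,.096]))
for a in(-.015,.015): print("rail +y end",f(G+x*a+y*.055),f(G+x*a+y*.055+[0,0,.014]))
E
```

```text
finger+y inner/outer [148. 131.] [139. 144.]
grip top -0.015 0.016 [185. 220.] bottom [183. 288.]
grip top -0.015 -0.016 [200. 194.] bottom [197. 261.]
grip top 0.015 0.016 [135. 211.] bottom [134. 279.]
grip top 0.015 -0.016 [151. 186.] bottom [150. 252.]
rail +y end [160. 458.] [160. 439.]
rail +y end [112. 448.] [112. 429.]
```

carry_out(targets=[0, 0, 0, 0, 3, 50, -1, 0, 0, 0, 0, 3, 85, -1, 0, 0, 0, 0, 3, 103, -1, 0, 0, 0, 0, 3, 103, -1, 0, 0, 0, 0, 3, 103, 1, 0, 0, 0, 0, 3, 103, 1, 0, 0, 0, 0, 3, 103, 1, 0, 0, 0, 0, 3, 103, 1, 0, 0, 0, 0, 3, 103, 1, 0, 0, 0, 0, 3, 103, 1, 0, 0, 0, 0, 3, 103, 1, 0, 0, 0, 0, 3, 103, 1])

```text
time_s: 4.25
tcp_pos: [0.4696, 0.3378, 0.1066]
ee_rot: [0.0, 0.998, 0.065, -0.0]
force: [-0.7, 0.8, -0.9]
grip_width: 0.0319
grasp_force: 30.0
```

```bash
python3 -c "
from h import *
mv([.47,.338,.24],.13);mv([.554,-.0476,.225],-.126)"
```

```text
turn [0.0, 0.001, -0.0] mm [0.3, -0.1, -133.4]
turn [0.0, 0.001, 0.256] mm [33.7, 393.1, -118.3]
```

carry_out(targets=[0, 0, 0, 0, 0, -40, 1, 0, 0, 0, 0, 0, -90, 1, 0, 0, 0, 0, 0, -125, 1, 0, 0, 0.05, 10, 60, -125, 1, 0, 0, 0.1, 14, 120, -125, 1, 0, 0, 0.15, 20, 180, -125, 1, 0, 0, 0.2, 26, 240, -125, 1, 0, 0, 0.23, 30, 300, -120, 1, 0, 0, 0.256, 34, 350, -118, 1, 0, 0, 0.256, 34, 393, -118, 1, 0, 0, 0.256, 34, 393, -118, 1, 0, 0, 0.256, 34, 393, -118, 1])

```text
time_s: 5.75
tcp_pos: [0.5539, -0.0471, 0.2242]
ee_rot: [-0.0, 0.998, -0.063, -0.001]
force: [-0.3, 1.0, -3.7]
grip_width: 0.0317
grasp_force: 30.0
```

```bash
python3 - <<'E'
from h import *
s=cam("side");t=cam("top")
st=state();print(st['tcp_pos'],st['time_s'],st['force'],st['grip_width'])
o=np.zeros((560,790,3),np.uint8)
a=crop(s,250,110,350,215,5);o[:525,:500]=a
b=crop(t,310,160,380,230,4);o[:280,505:785]=b
cv2.imwrite("pics/c3.png",o); mv([.554,-.0476,.175],-.126)
E
```

```text
[ 0.55411186 -0.04631461  0.22456803] 5.85 [ 1.05785201 -0.34465668 -3.93171546] 0.03180348073817041
turn [-0.0, 0.001, 0.001] mm [0.1, 1.3, 49.6]
```

View pics/c3.png

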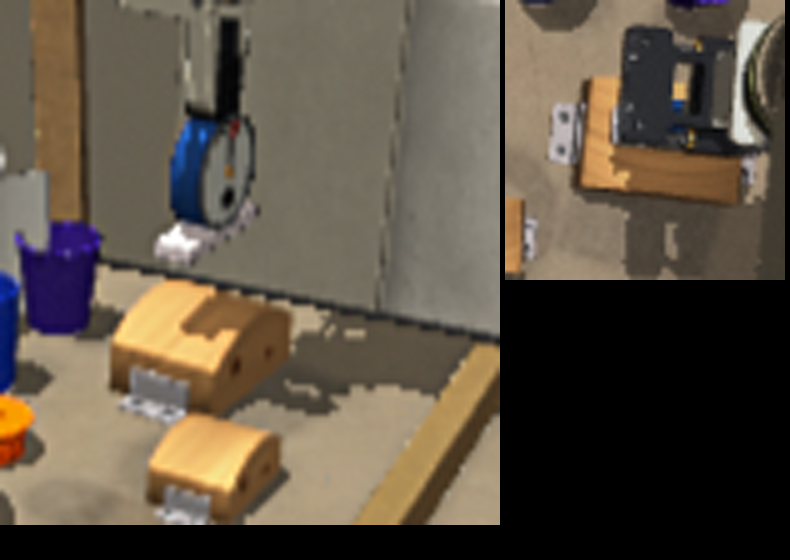

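The gauge hangs straight from the gripper at crop (215,170), 50 mm above the larger stud, with the red mark at crop (235,128). The face is too oblique to read well, so I'll turn it toward the side camera briefly to measure the mark angle.

```bash
python3 -c "
from h import *
mv([.45,.1,.36],-.85)"
```

```text
turn [0.0, 0.001, 0.725] mm [-121.7, -132.2, -135.3]
```

carry_out(targets=[0, 0, 0.1, -20, -20, -50, 1, 0, 0, 0.22, -45, -45, -80, 1, 0, 0, 0.35, -70, -70, -110, 1, 0, 0, 0.48, -95, -95, -135, 1, 0, 0, 0.6, -115, -125, -135, 1, 0, 0, 0.7, -122, -132, -135, 1, 0, 0, 0.725, -122, -132, -135, 1, 0, 0, 0.725, -122, -132, -135, 1, 0, 0, 0.725, -122, -132, -135, 1, 0, 0, 0.725, -122, -132, -135, 1, 0, 0, 0.725, -122, -132, -135, 1, 0, 0, 0.725, -122, -132, -135, 1])

```text
time_s: 7.35
tcp_pos: [0.4501, 0.0988, 0.3599]
ee_rot: [0.0, 0.911, -0.413, -0.0]
force: [-0.7, 1.2, -4.4]
grip_width: 0.0316
grasp_force: 30.0
```

```bash
cat >> h.py <<'E'
def dial(c,T,R,f=40,half=.05,xo=-.0125,up=.051):
    "rectified dial picture: cast rays of a flat patch, f px/mm*10"
    n=400; g=(np.arange(n)-n/2)/n*2*half
    Y,Z=np.meshgrid(-g,-g)          # right in picture = -y gauge
    G=R*Ro.from_euler("x",np.pi).inv()
    X=T+G.apply(np.c_[np.full(Y.size,xo),Y.ravel(),Z.ravel()+(-up)])
    q=(X@c["R"].T+c["t"])@c["K"].T; uv=(q[:,:2]/q[:,2:]).reshape(n,n,2).astype(np.float32)
    return cv2.remap(c["color"],uv[...,0],uv[...,1],cv2.INTER_CUBIC)
def now():
    s=state();q=s["ee_rot"];return s["tcp_pos"],Ro.from_quat([q[1],q[2],q[3],q[0]]),s
E
python3 - <<'E'
from h import *
s=cam("side"); T,R,st=now(); print(T,st["time_s"],R.as_quat().round(3))
d=dial(s,T,R); p=proj(s,T-[0,0,.05]).astype(int); print(p)
o=np.zeros((400,800,3),np.uint8); o[:,:400]=d[...,::-1]; o[:,400:]=crop(s,p[0]-25,p[1]-25,p[0]+25,p[1]+25,8)
cv2.imwrite("pics/c4.png",o)
E
```

```text
[0.45009436 0.09883339 0.35997404] 7.4 [ 0.911 -0.413 -0.     0.   ]
[308 121]
```

View pics/c4.png

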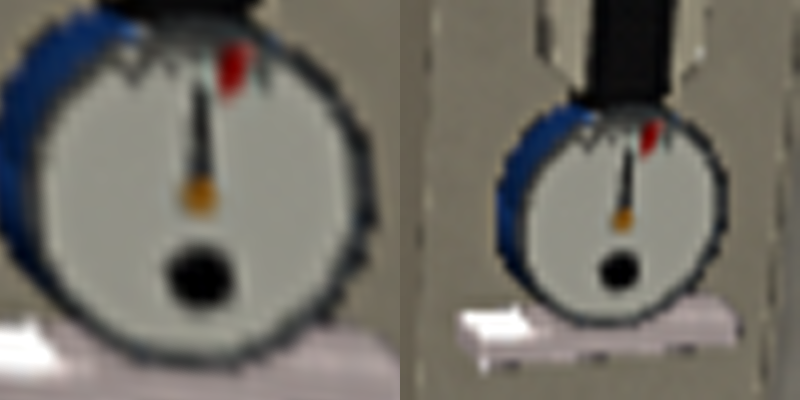

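The rectified dial shows the pointer vertical through hub (199,197), and the red tab around (236,70), right of centre. Its radius of ~132 px = 33 mm fits the expected 32 mm. Next I'll take the centroid and compute the placing move.

```bash
python3 - <<'E'
from h import *
s=cam("side"); T,R,st=now()
d=dial(s,T,R).astype(float)
def cen(w): 
    y,x=np.mgrid[:400,:400]; return np.array([(w*x).sum(),(w*y).sum()])/w.sum()
red=np.clip(d[...,0]-d[...,1]-60,0,None)*(np.abs(d[...,1]-d[...,2])<40); red[:, :200]=0;red[120:]=0
org=np.clip(d[...,0]-d[...,2]-50,0,None); org[:160]=0;org[240:]=0;org[:,:160]=0;org[:,240:]=0
dk=np.clip(90-d.max(2),0,None); w=dk.copy(); w[:240]=0;w[315:]=0;w[:,:150]=0;w[:,250:]=0
r,h,b=cen(red),cen(org),cen(w); print(r,h,b)
for c0 in(h,np.array([200,200.])): print("mark",np.arctan2(r[0]-c0[0],c0[1]-r[1]),np.linalg.norm(r-c0)/4)
print("pointer",np.arctan2(h[0]-b[0],b[1]-h[1]))
mv([.554,-.0476,.225],-.126)
E
```

```text
[232.66877557  69.99743126] [199.66311531 195.46840838] [200.52364587 278.24186139]
mark 0.2572266796966214 32.43487677890748
mark 0.24619552344337736 33.51111455127025
pointer -0.01039583977450034
turn [0.0, 0.0, -0.725] mm [178.6, 18.4, 135.0]
```

Mark angle ≈ 0.26 rad. Now back over the stud.

carry_out(targets=[0, 0, -0.1, 20, 2, 0, 1, 0, 0, -0.25, 60, 6, 0, 1, 0, 0, -0.4, 105, 11, 30, 1, 0, 0, -0.55, 150, 15, 70, 1, 0, 0, -0.68, 178, 18, 110, 1, 0, 0, -0.725, 179, 18, 135, 1, 0, 0, -0.725, 179, 18, 165, 1, 0, 0, -0.725, 179, 18, 180, 1, 0, 0, -0.725, 179, 18, 180, 1, 0, 0, -0.725, 179, 18, 180, 1, 0, 0, -0.725, 179, 18, 180, 1])

```text
time_s: 8.82
tcp_pos: [0.5554, -0.0476, 0.1817]
ee_rot: [0.0, 0.998, -0.063, 0.001]
force: [0.6, 1.2, -4.4]
grip_width: 0.0319
grasp_force: 30.0
```

```bash
python3 -c "
from h import *
print(state());mv([.554,-.0476,.171],-.126)"
```

```text
{'time_s': 8.825, 'joint_positions': array([-1.77497368e-01,  3.30045874e-02,  1.65863048e+00, -1.72608748e-05,
        1.44727161e+00,  1.51934293e+00]), 'joint_velocities': array([-0.0008636 ,  0.0005505 ,  0.00622222,  0.00017776, -0.00399708,
        0.00053976]), 'effort': array([-7.42760341e-03, -5.22979796e+01, -5.05860400e+01,  1.68688683e-02,
       -7.34900683e-02,  3.98005750e-04]), 'tcp_pos': array([ 0.5554498 , -0.04762878,  0.18168301]), 'ee_rot': array([ 1.61913502e-04,  9.98013938e-01, -6.29791703e-02,  1.33321919e-03]), 'force': array([ 0.6263101 ,  1.22476304, -4.41407455]), 'torque': array([ 0.02140117, -0.02133811,  0.04843184]), 'grasp_force': 29.998490810394287, 'grip_width': 0.03186392010705634}
turn [0.0, -0.003, -0.0] mm [-1.5, 0.2, 10.7]
```

carry_out(targets=[0, 0, 0, 0, 0, 5, 1, 0, 0, 0, 0, 0, 8, 1, 0, 0, 0, 0, 0, 9, 1, 0, 0, 0, 0, 0, 10, 1, 0, 0, 0, 0, 0, 10, 1])

```text
time_s: 9.45
tcp_pos: [0.5545, -0.0475, 0.1706]
ee_rot: [0.0, 0.998, -0.063, 0.0]
force: [-3.4, 1.1, 3.1]
grip_width: 0.0315
grasp_force: 30.0
```

carry_out(targets=[0, 0, 0, 0, 0, 0, 1, 0, 0, 0, 0, 0, 0, 1, 0, 0, 0, 0, 0, 0, 1, 0, 0, 0, 0, 0, 0, 1])

```text
time_s: 9.95
tcp_pos: [0.5546, -0.0476, 0.1706]
ee_rot: [0.0, 0.998, -0.063, 0.0]
force: [-3.4, 1.5, 6.1]
grip_width: 0.0317
grasp_force: 30.0
```

```bash
python3 - <<'E'
from h import *
# contact z0 of tcp at level; roll lean m (top to +y): rail centre via rolling
T,R,s=now(); print(T,s["force"],s["torque"],R.as_rotvec())
yaw=-.126; L=.107; Rr=.1
for m in(.06,.12,.18,.24,.257):
    th=-m
    n=np.array([np.sin(m),np.cos(m)]); tn=np.array([np.cos(m),-np.sin(m)])
    p=Rr*n-tn*Rr*m+L*n          # tcp, stud yz rel. circle centre
    dy,dz=p[0],p[1]-(Rr+L)
    mv(T+[-np.sin(yaw)*dy,np.cos(yaw)*dy,dz],yaw,th)
E
```

```text
[ 0.554629   -0.04755456  0.17058592] [-3.43578401  1.50257104  6.05421551] [0.28875155 1.20929699 0.00733446] [ 3.13532005e+00 -1.98080363e-01  7.55723608e-04]
turn [-0.06, -0.0, -0.0] mm [-0.0, -6.4, 0.0]
turn [-0.12, -0.0, -0.0] mm [-0.0, -12.9, 0.1]
turn [-0.18, -0.0, -0.0] mm [-0.0, -19.3, 0.1]
turn [-0.24, -0.0, -0.0] mm [-0.0, -25.9, 0.2]
turn [-0.257, -0.0, -0.0] mm [-0.0, -27.8, 0.3]
```

Level on the crown with about 10 N for over 0.4 s. Now rocking in small steps.

carry_out(targets=[-0.03, 0, 0, 0, -3.2, 0, 1, -0.06, 0, 0, 0, -6.4, 0, 1, -0.09, 0, 0, 0, -9.6, 0, 1, -0.12, 0, 0, 0, -12.9, 0, 1, -0.12, 0, 0, 0, -12.9, 0, 1])

```text
time_s: 10.58
tcp_pos: [0.5564, -0.0343, 0.1701]
ee_rot: [0.061, 0.996, -0.062, -0.004]
force: [-2.4, -1.7, 4.8]
grip_width: 0.032
grasp_force: 30.0
```

carry_out(targets=[-0.03, 0, 0, 0, -3.3, 0.4, 1, -0.06, 0, 0, 0, -6.6, 0.9, 1, -0.09, 0, 0, 0, -9.8, 1.4, 1, -0.12, 0, 0, 0, -13, 1.8, 1, -0.138, 0, 0, 0, -15, 2.0, 1, -0.138, 0, 0, 0, -15, 2.0, 1, -0.138, 0, 0, 0, -15, 2.0, 1])

```text
time_s: 11.45
tcp_pos: [0.5596, -0.0201, 0.1692]
ee_rot: [0.128, 0.99, -0.063, -0.006]
force: [-4.0, 1.9, 19.0]
grip_width: 0.0317
grasp_force: 30.0
```

carry_out(targets=[0, 0, 0, 0, 0, -0.6, 1, 0, 0, 0, 0, 0, -1.0, 1, 0, 0, 0, 0, 0, -1.0, 1, 0, 0, 0, 0, 0, -1.0, 1, 0, 0, 0, 0, 0, -1.0, 1, 0, 0, 0, 0, 0, -1.0, 1, 0, 0, 0, 0, 0, -1.0, 1, 0, 0, 0, 0, 0, -1.0, 1])

```text
time_s: 12.45
tcp_pos: [0.5594, -0.02, 0.1693]
ee_rot: [0.128, 0.99, -0.063, -0.006]
force: [-2.2, 0.4, 12.8]
grip_width: 0.0319
grasp_force: 30.0
```

```bash
python3 - <<'E'
from h import *
s=cam("side"); T,R,st=now(); print(T,st["time_s"],st["force"],st["torque"],(Rt(-.126).inv()*R).as_rotvec())
d=dial(s,T,R); p=proj(s,T-[0,0,.07]).astype(int)
o=np.zeros((400,800,3),np.uint8); o[:,:400]=d[...,::-1]; o[:,400:]=crop(s,p[0]-33,p[1]-25,p[0]+17,p[1]+25,8)
cv2.imwrite("pics/c5.png",o)
E
```

```text
[ 0.55944714 -0.02004211  0.1692607 ] 12.5 [-1.425813    0.96375389 12.07550808] [-0.34869353  0.64122002 -0.11351197] [-0.25773815  0.00380069  0.00072841]
```

View pics/c5.png

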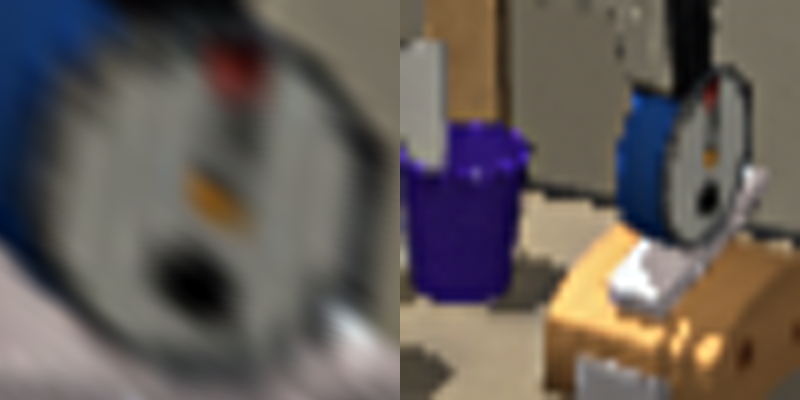

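The right crop shows the rail resting tilted on the crown, with the weight (708,198), hub (711,157) and red tab (711,97) nearly in one line. I'll make a numeric check, then hand in.

```bash
python3 - <<'E'
from h import *
s=cam("side"); T,R,st=now()
d=dial(s,T,R).astype(float)
def cen(w): 
    y,x=np.mgrid[:400,:400]; return np.array([(w*x).sum(),(w*y).sum()])/w.sum()
red=np.clip(d[...,0]-d[...,1]-40,0,None)*(np.abs(d[...,1]-d[...,2])<40); red[:,:180]=0;red[120:]=0;red[:,290:]=0
org=np.clip(d[...,0]-d[...,2]-50,0,None); org[:140]=0;org[260:]=0;org[:,:160]=0;org[:,270:]=0
w=np.clip(90-d.max(2),0,None); w[:230]=0;w[330:]=0;w[:,:135]=0;w[:,250:]=0
r,h,b=cen(red),cen(org),cen(w); print(r,h,b)
a=lambda p,q:np.arctan2(p[0]-q[0],q[1]-p[1])
print("pointer w-h",a(h,b),"mark",a(r,h),"w-red",a(r,b),np.linalg.norm(h-b)/4,np.linalg.norm(r-h)/4,st["force"])
E
```

```text
[230.60179257  73.47599232] [211.40119162 201.09629191] [195.89737329 286.13838919]
pointer w-h 0.18032718926546615 mark 0.14933098850947943 w-red 0.1617642751779493 21.61094440976155 32.26414800620561 [-2.23522028e+00  8.22462291e-03  1.25191810e+01]
```

Pointer and mark agree within about 0.03 rad here, but this view reads the lean low (0.18 against the tool's 0.257). I'll check whether the gauge slipped in the grip by comparing the rail ends with predictions.

```bash
python3 - <<'E'
from h import *
s=cam("side"); T,R,st=now(); G0=R*Ro.from_euler("x",np.pi).inv()
x0,y0=270,115
f=lambda X:((proj(s,X)-[x0,y0])*10).round(0)
piv=T+G0.apply([0,0,.0188])
for sl in(0,.08):
    G=G0*Ro.from_euler("x",sl)
    P=lambda v:f(piv+G.apply(np.array(v)-[0,0,.126]))
    print("slip",sl,"+y end top far/near",P([.015,.055,.014]),P([-.015,.055,.014]),"+y bottom",P([.015,.055,0]),P([-.015,.055,0]),"-y near top/bot",P([-.015,-.055,.014]),P([-.015,-.055,0]),"case top",P([-.012,0,.1]))
cv2.imwrite("pics/c6.png",crop(s,x0,y0,x0+60,y0+55,10))
E
```

```text
slip 0 +y end top far/near [ 93. 592.] [162. 611.] +y bottom [ 96. 621.] [165. 640.] -y near top/bot [298. 450.] [300. 478.] case top [209. 340.]
slip 0.08 +y end top far/near [ 80. 595.] [150. 614.] +y bottom [ 82. 626.] [152. 645.] -y near top/bot [288. 471.] [288. 501.] case top [207. 343.]
```

View pics/c6.png

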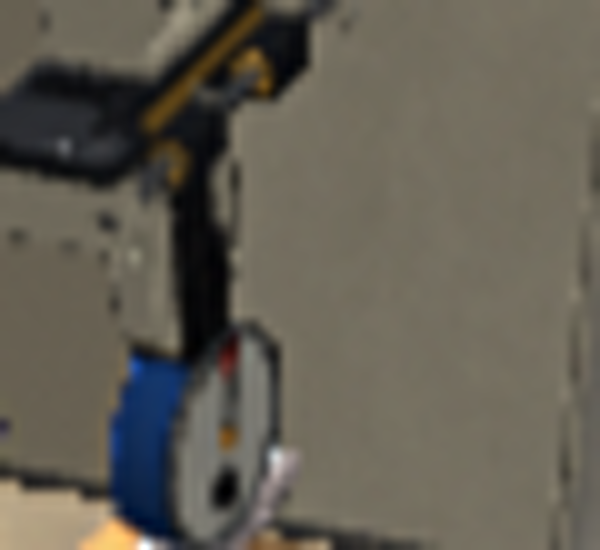

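The rail's far end is at (298,450), matching the no-slip prediction (with 0.08 rad of slip it would be at (288,471)). The pointer overlies the red tab, and contact is about 16 N. Handing in.

```bash
python3 -c "
from workcell import *
print(state()['force'],close_job())"
```

```text
the job is handed in; nothing more can be done
[-2.17950982  1.11995327 13.11219025] None
```

I handed the job in with the gauge still gripped and its rail on the larger stud's crown, contact about 17 N. It leans 0.257 rad, so the pointer sits on the red mark (measured at about 0.26, possibly up to 0.29), though `close_job()` returned no verdict.

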